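# Fit the lens arm in its spring-plunger post holder

## Robot

A 6-joint arm with a two-finger parallel gripper is mounted at the origin on a cart in front of the work surface, level with it; the furniture and walls round the work are solid. World frame = base frame: x ahead of the robot, y to its left, z up, the work surface at z = 0. Lengths are in m, angles in rad, forces in N, time in s.
With the tool pointing down it reaches from about 0.225 to 0.875 m from the base axis. Payload 3.4 kg.
Tool frame: the origin (TCP) lies between the finger pads; the fingertips stand 17 mm ahead of it and the grasp point (between the pads) lies 2 mm behind it; y points along the fingers, z is the direction in which the jaws open and shut, and the axes are right-handed (so a half turn about y gives the same grasp; the last joint's range is limited). The gripper opens to 85 mm and grips with 20 to 120 N. Pads are 22 mm wide; open, the fingers measure 114 mm over their backs; the gripper's body (76 mm by 85 mm) begins 54 mm behind the grasp point. The pads swing forward as they close: fully open they stand 13 mm farther back than shut.
Start: joints at [-1.407, 0.276, 1.505, -0, 1.361, -0.121], TCP at [0.162, -0.552, 0.248] pointing down, gripper open.
Joint ranges: [-2.89, 2.89], [-0.75, 2.08], [0.22, 2.7], [-1.18, 4.32], [0.11, 2.71], [-2.7, 2.7]. Speed limits (rad/s): [2.57, 2.57, 3.14, 3.14, 3.14, 3.14].

## Interface

Orientations are given as a unit quaternion [w, x, y, z].
In Python, from rig import manip, get_image, camera_model, sign_off, spot_in, silhouettes, spot_point gives the robot as it stands.
- The arm moves only by the tool jog_arm, never from a script. Its argument "targets" is a list of rows, each a list of 3 entries, a list of its own where there are three numbers: the finger opening in m, from 0 to 0.0854, then the shift along the world's x, y, z in m, then the turn about the world's z in rad. In form: [[claw, [x, y, z], spin], ...]. A call has 1 to 10 rows; each row shifts and turns the commanded pose from where the row before left it; what a row does not reach is not made up. A row lasts 1/8 s, in which the tool goes at most 62.5 mm and 10.7 degrees, less where a joint would pass 70% of its speed; a pose out of reach is approached as far as the arm can. A call with a gripper value outside its range is refused whole. The fingers move at their own pace and stop on an object; "force" is the grip in N (left out, the last holds). Time passes only in rows, so rows that do not move let the fingers close. It gives the time, the measured TCP pose, the force and the opening at its end, in the units of the state.
- manip.get_state(): the state, without advancing time (a new reading comes with each control period).
- get_image(name): name is "scene" or "top"; returns (picture, depth): 480x640x3 uint8, red, green, blue; 480x640 float32, m along the optical axis (not along the pixel's ray), 0 where there is no reading.
- camera_model(name): a dict with "mtx" (3x3 intrinsics, pixels), "world_from_camera" (4x4, takes a point from camera to world coordinates). Camera axes: x right, y up, looking along -z (the intrinsics and any distortion apply to the point x, -y, -z); pixel columns grow to the right and rows downward; lengths in m; the calibration is good to about 2 mm. A picture is of the moment at which its call begins. camera_model takes no time and is no camera call.
- sign_off(): hands the job in, once; it reports no verdict.
Trained networks look in the newest picture that a camera, given by its name, has taken for a name from the list of things; names that differ only in an ending like _2 or _b are one class to them, and where a whole thing is asked for, a point or a joint stands for the part that bears it (a point fixed in the world has none). Each returns a list of dicts, best first, with "score" (0 to 1); they miss things now and then, are a little off and sometimes report something else, mostly with a low value. They report only what shows in the picture. A call takes as long as a camera call. They do not tell look-alikes from the thing itself.
- spot_in(name, camera): "position" ([column, row] in pixels, amid what is visible of it).
- silhouettes(name, camera): "mask" (480x640 bool, what is visible of it) and "position" ([column, row] in pixels, amid what is visible of it).
- spot_point(name, camera): "position" ([column, row] in pixels: a listed point, or the origin of a listed thing).
The state is a dict: "clock": time; "qpos": joint angles; "qd": joint speeds; "effort": joint torques, N m; "position": TCP position; "ee_rot": TCP orientation; "contact_force": force on the tool from outside, world axes, zero at the start; "moment": the same for the moment, N m; "width": finger opening in m.
Only numpy, scipy, OpenCV 4.12 (cv2) and the standard library are available. Lean on these libraries where they do the work, as an engineer would, in place of code of your own. Each camera call takes 0.05 s, during which the arm holds its last target.

## Task

Draw the lens arm out of its dust hood and fit it in the post holder: slide its steel shank into the bore, past the spring plunger, until the blue block is fully home against the holder and the plunger has dropped into the shank's groove, with the lens level. Leave it there, and do not disturb any of the other things on the bench.

Things in the scene. Friction and masses are not known exactly. Their poses are not given: they have to be found in the camera images.
- lens_arm_block (a point): Centre of the lens arm's blue grip block (50 long x 28 wide x 28 high mm). +x runs along the arm to the shank tip, +z up. Shank axis lies 3 mm below; stop face (where the shank begins) at x = +25, shank tip +110, lens frame from -23 to -88. The arm is loose, 198 mm long, 0.14 to 0.25 kg, balanced within 20 mm of here. Its flat underside, 14 mm below, rests level and steady on the bench.
- lens_arm_shank (a point): Middle of the arm's round steel shank (22 mm diameter, 85 long, last 7 mm tapered to 13 diameter), on its axis, 42.5 from the stop face; axes as lens_arm_block. A V groove 12 mm wide, 3 deep runs round it, centred 30 from the stop face. At the start 68 to 78 mm of shank sticks out of the hood, level, nothing above it.
- lens_arm_lens (a point): Centre of the black round lens frame at the arm's rear end, 65 mm in diameter, 14 thick, lying flat; 55.5 mm behind the block centre; its underside is level with the block's and the shank's. Axes as lens_arm_block. The bench top's front edge is at about world x = 0.33.
- dust_hood: Fixed grey dock, clear roof, blue trim, 126 (x) x 87 (y) x 66 mm high; origin at the centre of its underside; open only at its +x end, where the shank sticks out. Inside 79 wide, floor 24 above the bench, roof underside 62. Lens frame and whole grip block start inside on the floor, so only the shank can be gripped; the arm must move about 125 mm along the hood's +x to come clear.
- holder_mouth (a point): Centre of the mouth of the post holder's level bore, 55 mm above the bench, on the bore axis. +x runs into the bore (the way the shank goes in), +z up. Bore 24 mm in diameter, 65 long, open right through, 3 mm chamfer at the mouth. Fully home, the block's stop face is against the mouth face: lens_arm_block at x = -25, y = 0, z = +3 here.
- post_holder: Fixed post holder, aluminium block 65 long (x) x 46 wide, top 78 mm above the bench, on a dark base plate 12 high spanning x = -43 to +67, y = -50 to +50. Origin on the bench, 32.5 mm beyond the mouth; x into the bore. A spring plunger with a black knob enters from its -y side, 30 mm inside the mouth; the knob sticks out to y = -51.
- plunger (a joint): How far the spring plunger is pressed back, m: 0 in an empty bore, about 0.002 to 0.004 while it rides on the shank (5 to 8 N sideways; pushing the arm in takes 5 to 15 N), about 0.001 when dropped in the shank's groove. Stop at 0.007.
- petri_1: Bystander, loose, to be left alone: covered plastic petri dish, 60 mm across, 14 high (mm); origin at the centre of its underside, standing on the bench.
- petri_2: Bystander, loose, to be left alone: covered plastic petri dish, 60 mm across, 14 high (mm); origin at the centre of its underside, standing on the bench.
- lab_timer: Bystander, loose, to be left alone: white digital lab timer lying flat, 70 x 66 x 19 (mm); origin at the centre of its underside, standing on the bench.
- blue_carton: Bystander, loose, to be left alone: pale blue carton, 76 (x) x 116 (y) x 73 high (mm); origin at the centre of its underside, standing on the bench.
- stain_violet: Bystander, loose, to be left alone: violet stain bottle, 40 mm across, 104 high (mm); origin at the centre of its underside, standing on the bench.
- reagent_amber: Bystander, loose, to be left alone: amber bottle with white cap, 44 across, 110 high (mm); origin at the centre of its underside, standing on the bench.
- alcohol: Bystander, loose, to be left alone: clear bottle with blue cap, 52 across, 134 high (mm); origin at the centre of its underside, standing on the bench.
- marker_red: Bystander, loose, to be left alone: white marker pen with red cap lying flat, 132 long (along its y), 17 across (mm); origin at the centre of its underside.
- microscope_a: Fixed microscope behind the holder: 246 deep (x) x 144 wide (y) x 352 mm high, in line with the bench; origin near the centre of its underside. A second one of the same size stands beside it, its centre 195 mm to the right (-y). Keep the hand and wrist clear of both.
Not all that is in view belongs to the job. What is shaped like the post_holder but turquoise is not meant.

How it is judged:
On the way, in this order (a step that is already met when the one before it is completed fails the run):
1. the lens arm is drawn clear of the dust hood (horizontal distance between lens_arm_block and dust_hood above 0.14 m), for 0.1 s.
2. the spring plunger rides on the shank inside the holder (value of joint plunger above 0.0018 m and distance between lens_arm_block and holder_mouth below 0.1 m), for 0.1 s.
At the end, for the whole second after the job is handed in: The lens arm is in the post holder, fully home: stop face within 2.5 mm of the mouth, centred on the bore within 4 mm sideways and in height, in line with the bore within 0.06 rad, lens level within 0.12 rad, the plunger dropped into the groove (pressed back less than 2 mm) and still (x of lens_arm_block in the frame of holder_mouth between -0.0275 and -0.0225 m and y of lens_arm_block in the frame of holder_mouth between -0.004 and 0.004 m and z of lens_arm_block in the frame of holder_mouth between -0.001 and 0.007 m and angle between the x axis of lens_arm_block and the x axis of holder_mouth, either way round below 0.06 rad and angle between lens_arm_block's own z axis and vertical below 0.12 rad and value of joint plunger below 0.002 m and velocity of joint plunger between -0.01 and 0.01 m/s); the robot touches nothing.
It fails at once if a petri dish, the lab timer, the marker or the carton is pushed more than 15 mm or tipped over (distance of any of petri_1, petri_2, lab_timer, blue_carton, marker_red from where it was at the start of the episode above 0.015 m or angle between any of petri_1, petri_2, lab_timer, blue_carton's own z axis and vertical above 0.3 rad).
It fails at once if one of the three bottles is pushed more than 15 mm or tipped over (distance of any of stain_violet, reagent_amber, alcohol from where it was at the start of the episode above 0.015 m or angle between any of stain_violet, reagent_amber, alcohol's own z axis and vertical above 0.3 rad).
It also fails if it takes over 61 s, if anything falls off the work surface, if the arm or the gripper's body presses on something with over 40 N, if the wrist force passes 120 N, or if a joint passes its speed limit or range.

## Working session

There is one attempt and no reset: what is moved stays moved. The work goes in short steps, Python scripts to look and compute and a tool call to move; the robot and the scene stay as the last step left them, time stands still between calls to the robot, and variables do not carry over. Pictures are saved under pics/ and viewed, and the job is handed in when it is done.

Besides the shell and the picture viewer there is one more tool, called after "Call:" by a JSON object that holds its "method" and its "body", one argument or row to a line. jog_arm: Moves the arm, as the interface text tells. Its arguments: {"type":"object","properties":{"targets":{"type":"array","items":{"type":"array"}},"force":{"type":"number"}},"required":["targets"]}

```bash
mkdir -p pics; ls; python3 - <<'E'
from rig import *
import cv2,numpy as np
for c in("scene","top"):
    p,d=get_image(c); cv2.imwrite(f"pics/{c}0.png",p[:,:,::-1]); np.save(f"{c}_d.npy",d)
    m=camera_model(c);print(c,{k:(np.round(v,4).tolist() if hasattr(v,'shape') else v) for k,v in m.items()})
    for n in ["lens_arm_block","lens_arm_shank","lens_arm_lens","dust_hood","holder_mouth","post_holder","petri_1","lab_timer","blue_carton","stain_violet","reagent_amber","alcohol","marker_red","microscope_a"]:
        r=spot_point(n,c); print(n,[(np.round(x['position']).tolist(),round(float(x['score']),2)) for x in r[:3]])
print(manip.get_state())
E
```

```text
pics
scene {'mtx': [[577.9556, 0.0, 319.7571], [0.0, 577.9556, 236.0243], [0.0, 0.0, 1.0]], 'world_from_camera': [[0.8002, 0.3822, -0.4622, -0.2049], [-0.5994, 0.4843, -0.6373, -1.1163], [-0.0197, 0.787, 0.6166, 1.1218], [0.0, 0.0, 0.0, 1.0]]}
lens_arm_block [([249.0, 192.0], 0.57)]
lens_arm_shank [([253.0, 201.0], 0.5)]
lens_arm_lens [([317.0, 305.0], 0.38)]
dust_hood [([245.0, 201.0], 0.93)]
holder_mouth [([420.0, 373.0], 0.75), ([363.0, 360.0], 0.71)]
post_holder [([318.0, 304.0], 0.74), ([426.0, 400.0], 0.64)]
petri_1 [([261.0, 276.0], 0.66)]
lab_timer [([247.0, 240.0], 0.58)]
blue_carton []
stain_violet [([385.0, 335.0], 0.55)]
reagent_amber [([359.0, 358.0], 0.75)]
alcohol []
marker_red [([320.0, 306.0], 0.41)]
microscope_a [([264.0, 270.0], 0.71)]
top {'mtx': [[561.6173, 0.0, 322.2657], [0.0, 561.6173, 246.0877], [0.0, 0.0, 1.0]], 'world_from_camera': [[-0.1261, 0.9401, -0.3167, 0.0452], [-0.992, -0.1204, 0.0376, 0.0166], [-0.0028, 0.3189, 0.9478, 1.5762], [0.0, 0.0, 0.0, 1.0]]}
lens_arm_block [([193.0, 264.0], 0.7)]
lens_arm_shank [([311.0, 309.0], 0.24)]
lens_arm_lens []
dus
[... 441 characters left out ...]
arker_red [([254.0, 223.0], 0.61)]
microscope_a []
{'clock': 1.5, 'qpos': array([-1.40699698e+00,  2.75899131e-01,  1.50489416e+00,  1.10052274e-05,
        1.36072528e+00, -1.20999217e-01]), 'qd': array([ 0.0013899 ,  0.00020705, -0.00043443, -0.00143024,  0.00060102,
        0.00065558]), 'effort': array([-7.22733093e-04, -4.16654527e+01, -2.46097577e+01, -6.65005191e-04,
        1.00487757e-04, -3.25320025e-05]), 'position': array([ 0.16155748, -0.55186392,  0.24833084]), 'ee_rot': array([-0.10035511,  0.10034638, -0.6999237 ,  0.69997591]), 'contact_force': array([0.46520166, 0.19275776, 0.33821228]), 'moment': array([ 0.06673387, -0.01058037,  0.02012511]), 'width': 0.08546154316675174}
```

View pics/scene0.png

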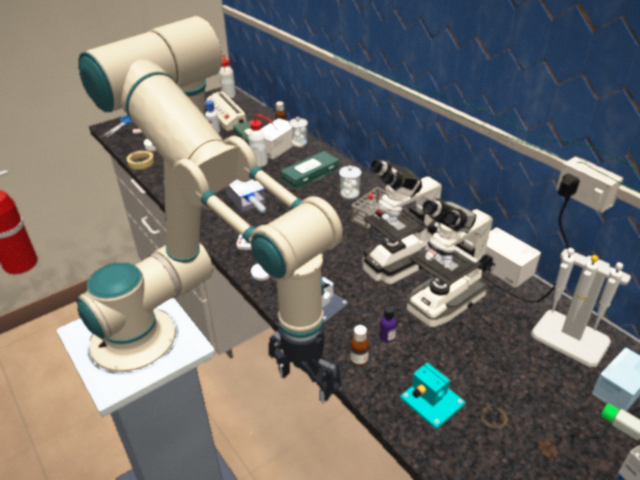

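View pics/top0.png

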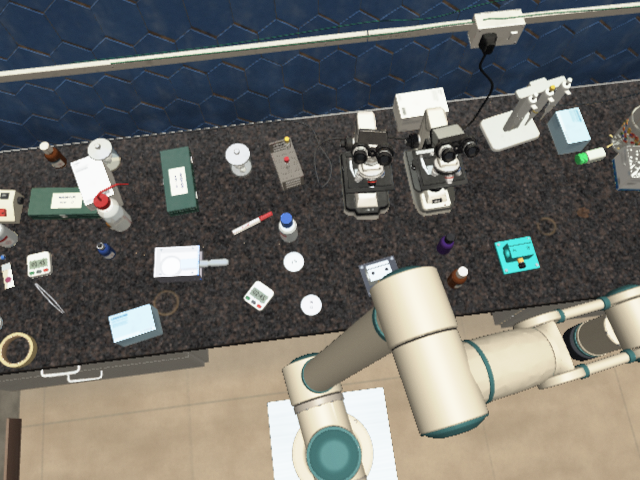

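```bash
cat > h.py <<'E'
from rig import *
import cv2,numpy as np
def cam(c): 
    m=camera_model(c); return np.array(m["mtx"]),np.array(m["world_from_camera"]),m
def ray(c,u,v):
    K,T,m=cam(c); d=np.array([(u-K[0,2])/K[0,0],-(v-K[1,2])/K[1,1],-1.]); return T[:3,3],T[:3,:3]@d
def atz(c,u,v,z):
    o,d=ray(c,u,v); return o+d*(z-o[2])/d[2]
def dep(c,u,v,D):
    o,d=ray(c,u,v); return o+d*D
def proj(c,P):
    K,T,m=cam(c); q=(np.asarray(P)-T[:3,3])@T[:3,:3]; return np.stack([K[0,2]+K[0,0]*q[...,0]/-q[...,2],K[1,2]-K[1,1]*q[...,1]/-q[...,2]],-1)
def cloud(c,D):
    v,u=np.mgrid[:480,:640]; K,T,m=cam(c)
    q=np.stack([(u-K[0,2])/K[0,0]*D,-(v-K[1,2])/K[1,1]*D,-D],-1); return q@T[:3,:3].T+T[:3,3]
E
python3 - <<'E'
from h import *
D=np.load("top_d.npy");P=cloud("top",D)
for n,u,v in [("petri1",311,305),("petri2",293,262),("timer",259,295),("alc",288,228),("marker",253,222),("amber",459,276),("violet",446,244),("hood",180,262),("scopeA",367,200),("holder",376,272),("shank tip",226,263),("shank",215,264),("bench",330,260)]:
    print(n,np.round(P[v,u],3))
p=cv2.imread("pics/top0.png"); q=cv2.resize(p[220:320,130:330],None,fx=4,fy=4,interpolation=cv2.INTER_CUBIC);cv2.imwrite("pics/c1.png",q)
q=cv2.resize(p[220:320,340:480],None,fx=5,fy=5,interpolation=cv2.INTER_CUBIC);cv2.imwrite("pics/c2.png",q)
# shank cloud
R=P[250:280,195:240]; m=(R[...,2]>0.025)&(R[...,2]<0.09)
for v in range(252,276,1): print(v,[f"{x:.3f}" for x in P[v,200:234:3,2]])
E
```

```text
petri1 [0.396 0.009 0.015]
petri2 [0.532 0.045 0.007]
timer [0.444 0.152 0.015]
alc [0.609 0.047 0.086]
marker [0.668 0.15  0.015]
amber [ 0.408 -0.402  0.093]
violet [ 0.511 -0.393  0.066]
hood [0.553 0.359 0.067]
scopeA [ 0.676 -0.191  0.062]
holder [ 0.45  -0.18   0.084]
shank tip [0.544 0.235 0.037]
shank [0.542 0.266 0.046]
bench [ 0.525 -0.063  0.004]
252 ['0.018', '0.013', '0.000', '-0.005', '0.002', '-0.001', '0.002', '-0.001', '-0.002', '-0.004', '0.006', '-0.006']
253 ['0.025', '0.016', '-0.004', '0.001', '-0.005', '-0.005', '0.005', '-0.002', '0.004', '0.004', '-0.004', '-0.006']
254 ['0.028', '0.010', '-0.005', '-0.002', '-0.008', '-0.003', '0.001', '0.001', '-0.001', '-0.001', '0.005', '-0.005']
255 ['0.027', '0.017', '0.003', '0.003', '-0.003', '0.004', '0.002', '-0.005', '-0.003', '0.003', '-0.003', '0.001']
256 ['0.021', '0.010', '-0.001', '0.001', '-0.001', '-0.004', '0.002', '0.006', '0.004', '-0.001', '-0.003', '-0.001']
257 ['0.024', '0.004', '-0.005', '-0.004', '0.005', '0.009', '0.003', '0.001', '-0.001', '0.001', '0.008', '0.002']
258 ['0.023', '0.011', '-0.003
[... 1378 characters left out ...]
012', '0.003', '-0.009', '-0.003', '0.004', '0.001', '-0.004', '-0.003', '-0.008', '-0.004', '-0.000']
271 ['0.028', '0.006', '0.004', '-0.006', '0.000', '-0.002', '0.003', '0.005', '0.002', '-0.000', '0.003', '-0.002']
272 ['0.026', '0.010', '-0.006', '-0.006', '0.001', '0.003', '-0.005', '0.002', '-0.003', '0.003', '-0.003', '-0.002']
273 ['0.030', '0.008', '-0.000', '-0.008', '-0.004', '-0.004', '-0.005', '-0.008', '-0.002', '-0.002', '-0.001', '-0.001']
274 ['0.018', '0.007', '-0.007', '-0.007', '0.001', '0.002', '0.003', '-0.001', '0.000', '0.003', '-0.003', '-0.002']
275 ['0.029', '0.004', '-0.001', '-0.001', '-0.003', '0.002', '0.003', '-0.005', '-0.010', '-0.001', '-0.006', '-0.005']
```

View pics/c1.png

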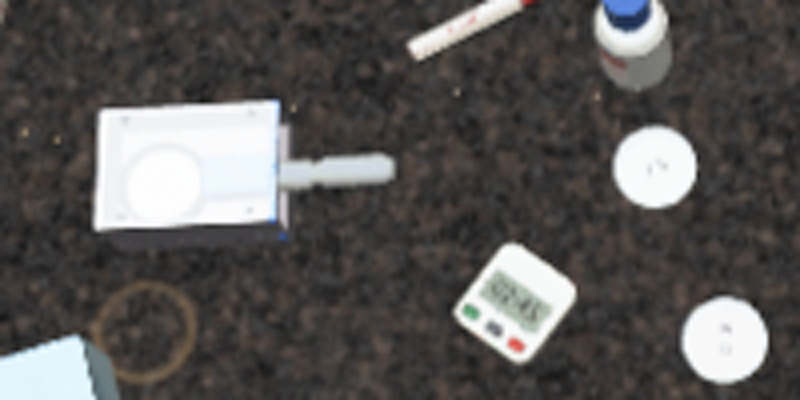

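View pics/c2.png

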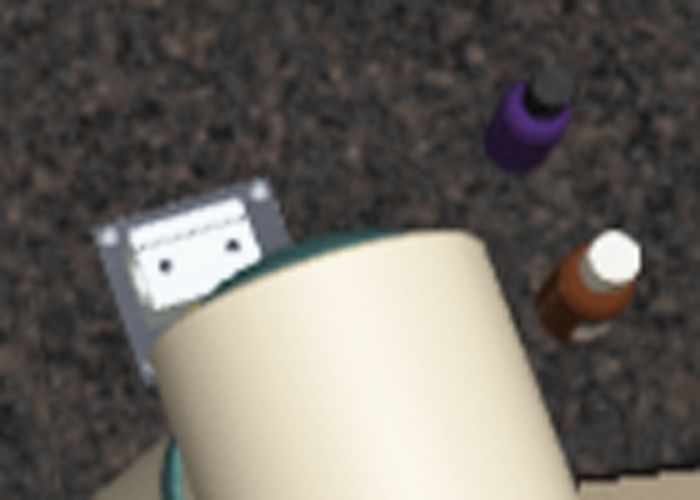

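```bash
python3 - <<'E'
from h import *
from scipy.spatial.transform import Rotation as R
q=manip.get_state()['ee_rot']; M=R.from_quat([q[1],q[2],q[3],q[0]]).as_matrix(); print(M.round(3))
D=np.load("top_d.npy");P=cloud("top",D)
r=silhouettes("lens_arm_shank","top"); print([(x['position'],x['score'],x['mask'].sum()) for x in r])
sub=P[255:272,203:230].reshape(-1,3); s=sub[(sub[:,2]>.03)&(sub[:,2]<.06)]
print(len(s),s.min(0),s.max(0))
# per-y-bin mean x
for u in range(203,230,2):
    c=P[255:272,u]; k=c[:,2]>.025; print(u,k.sum(),c[k].mean(0).round(4), c[k][:,0].min().round(4),c[k][:,0].max().round(4))
a=np.polyfit(s[:,1],s[:,0],1);print(a)
# hood roof
H=P[240:285,145:205].reshape(-1,3);h=H[(H[:,2]>.058)&(H[:,2]<.075)];print(len(h))
rect=cv2.minAreaRect((h[:,:2]*1000).astype(np.float32));print(rect)
E
```

```text
[[-0.96   0.     0.281]
 [-0.281 -0.    -0.96 ]
 [-0.    -1.     0.   ]]
[([213.0, 262.9], 0.57, np.int64(212))]
182 [0.53604871 0.22848602 0.0306054 ] [0.5610083  0.30186772 0.05468553]
203 7 [0.5474 0.3    0.0424] 0.5407 0.5548
205 8 [0.5479 0.2941 0.0433] 0.5397 0.5578
207 8 [0.5483 0.2891 0.0399] 0.5399 0.5576
209 6 [0.5469 0.283  0.042 ] 0.54 0.5554
211 7 [0.5476 0.2773 0.0421] 0.5397 0.555
213 7 [0.5469 0.2716 0.0419] 0.5396 0.5543
215 7 [0.5462 0.266  0.0418] 0.5403 0.5571
217 8 [0.5473 0.2604 0.0408] 0.5376 0.5581
219 8 [0.5466 0.2547 0.0409] 0.5394 0.557
221 8 [0.5449 0.2486 0.0436] 0.536 0.5549
223 8 [0.5449 0.2433 0.0415] 0.5363 0.5568
225 7 [0.5457 0.2375 0.0414] 0.5378 0.5539
227 6 [0.5443 0.2323 0.0389] 0.5377 0.5518<stdin>:10: RuntimeWarning: Mean of empty slice.
  ret = um.true_divide(
Traceback (most recent call last):
ValueError: zero-size array to reduction operation minimum which has no identity
```

```bash
python3 - <<'E'
from h import *
D=np.load("top_d.npy");P=cloud("top",D)
r=silhouettes("lens_arm_shank","top")[0]['mask']; v,u=np.nonzero(r)
W=np.array([atz("top",a,b,.035) for a,b in zip(u,v)]); print(W[:,:2].min(0),W[:,:2].max(0)); print(cv2.minAreaRect((W[:,:2]*1000).astype(np.float32)))
for lo in np.arange(.22,.32,.01):
    k=(W[:,1]>=lo)&(W[:,1]<lo+.01)
    if k.any(): print(lo.round(2),W[k,0].mean().round(4),np.ptp(W[k,0]).round(3))
H=P[240:285,145:212].reshape(-1,3);h=H[(H[:,2]>.058)&(H[:,2]<.075)];print(len(h))
print(cv2.minAreaRect((h[:,:2]*1000).astype(np.float32)))
p=cv2.imread("pics/top0.png");q=cv2.resize(p[235:295,145:245],None,fx=8,fy=8,interpolation=cv2.INTER_CUBIC);cv2.imwrite("pics/c3.png",q)
E
```

```text
[0.53656862 0.22943046] [0.56146246 0.31047192]
((548.0346069335938, 269.9180603027344), (80.45227813720703, 24.2221736907959), 87.3293228149414)
0.22 0.5497 0.006
0.23 0.547 0.019
0.24 0.5484 0.022
0.25 0.5475 0.022
0.26 0.5493 0.021
0.27 0.5487 0.019
0.28 0.5499 0.021
0.29 0.5488 0.024
0.3 0.5501 0.022
0.31 0.5449 0.006
1323
((557.2757568359375, 369.46319580078125), (128.4875946044922, 90.5794448852539), 85.3132095336914)
```

Call:
{"method": "jog_arm", "body": {
  "targets": [
    [0.085,[0.025,0.05,0.0],0.08],
    [0.085,[0.025,0.055,0.0],0.08],
    [0.085,[0.025,0.055,0],0.08],
    [0.085,[0.025,0.055,0],0.08],
    [0.085,[0.025,0.055,0],0.08],
    [0.085,[0.025,0.055,0],0.08],
    [0.085,[0.025,0.055,0],0.08],
    [0.085,[0.025,0.055,0],0.08],
    [0.085,[0.025,0.055,0],0.08],
    [0.085,[0.025,0.055,0],0.08]
  ]
}}

```text
clock: 2.85
position: [0.4122, -0.005, 0.2488]
ee_rot: [-0.366, 0.365, -0.605, 0.606]
contact_force: [1.5, -0.3, 0.5]
width: 0.085
```

View pics/c3.png

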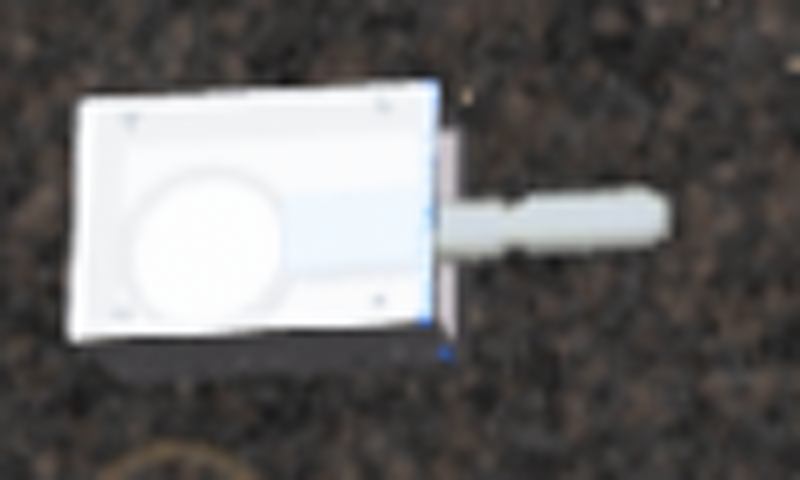

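```bash
python3 - <<'E'
from h import *
def c(a,b,z): return atz("top",145+(a+.5)/8-.5,235+(b+.5)/8-.5,z)
for n,p,q in [("top",(80,97),(436,82)),("bot",(70,340),(430,323))]:
    A,B=c(*p,.066),c(*q,.066); d=A-B; print(n,A.round(4),B.round(4),"slope",(d[0]/d[1]).round(4), np.hypot(*d[:2]))
for n,p,q in [("shtop",(530,195),(640,188)),("shbot",(530,250),(640,243))]:
    A,B=c(*p,.035),c(*q,.035); d=A-B; print(n,A.round(4),B.round(4),"slope",(d[0]/d[1]).round(4))
print("tip",c(670,215,.035),"mouth",c(440,230,.035), "lens",c(210,248,.038),"lens L/R",c(133,248,.038),c(287,248,.038), "lens T/B",c(210,168,.038),c(210,325,.038))
E
```

```text
top [0.6085 0.4291 0.066 ] [0.598  0.3034 0.066 ] slope 0.083 0.12613196837725651
bot [0.5192 0.4354 0.066 ] [0.5095 0.3106 0.066 ] slope 0.0783 0.1252531325060968
shtop [0.5622 0.2782 0.035 ] [0.5598 0.2388 0.035 ] slope 0.0606
shbot [0.5416 0.2795 0.035 ] [0.5392 0.2403 0.035 ] slope 0.0609
tip [0.54827558 0.2288554  0.035     ] mouth [0.55313413 0.31108688 0.035     ] lens [0.55586358 0.3924729  0.038     ] lens L/R [0.55935947 0.41978889 0.038     ] [0.55236803 0.36515967 0.038     ] lens T/B [0.58594384 0.39125101 0.038     ] [0.52724614 0.39363536 0.038     ]
```

Call:
{"method": "jog_arm", "body": {
  "targets": [
    [0.085,[0.022,0.054,0.0],0.09],
    [0.085,[0.022,0.054,0.0],0.09],
    [0.085,[0.022,0.054,0],0.09],
    [0.085,[0.022,0.054,0],0.09],
    [0.085,[0.022,0.034,-0.05],0.08],
    [0.085,[0.02,0.02,-0.05],0],
    [0.085,[0,0,0],0]
  ]
}}

```text
clock: 3.72
position: [0.5391, 0.2626, 0.1451]
ee_rot: [0.486, -0.492, 0.512, -0.51]
contact_force: [0.8, 0.0, 0.2]
width: 0.0847
```

```bash
python3 - <<'E'
from h import *
from scipy.spatial.transform import Rotation as R
q=manip.get_state()['ee_rot']; M=R.from_quat([q[1],q[2],q[3],q[0]]).as_matrix(); print(M.round(3), manip.get_state()['position'],manip.get_state()['qpos'].round(3))
for c in("scene","top"):
    p,d=get_image(c); cv2.imwrite(f"pics/{c}1.png",p[:,:,::-1]); np.save(f"{c}_d1.npy",d)
    for n in ["holder_mouth","post_holder"]:
        r=spot_point(n,c); print(c,n,[(np.round(x['position'],1).tolist(),round(float(x['score']),2)) for x in r[:3]])
    for x in silhouettes("post_holder",c): print(x['position'],x['score'],x['mask'].sum())
p=cv2.imread("pics/top1.png");q=cv2.resize(p[245:305,335:435],None,fx=8,fy=8,interpolation=cv2.INTER_CUBIC);cv2.imwrite("pics/c4.png",q)
p=cv2.imread("pics/scene1.png");q=cv2.resize(p[250:370,260:420],None,fx=5,fy=5,interpolation=cv2.INTER_CUBIC);cv2.imwrite("pics/c5.png",q)
E
```

```text
[[-0.044 -0.008  0.999]
 [-0.999 -0.003 -0.044]
 [ 0.003 -1.    -0.008]] [0.53913934 0.26256797 0.14512522] [0.337 0.389 1.602 0.    1.16  0.382]
scene holder_mouth [([308.3, 281.7], 0.94), ([422.4, 372.8], 0.89)]
scene post_holder [([318.3, 305.3], 0.94), ([427.0, 396.9], 0.77)]
[322.0, 303.8] 0.91 1521
[430.2, 397.4] 0.56 2206
top holder_mouth [([366.2, 276.0], 0.84), ([507.0, 253.2], 0.57)]
top post_holder [([514.5, 259.0], 0.95), ([376.3, 276.4], 0.59)]
[381.0, 275.8] 0.82 1310
[517.5, 260.0] 0.58 1268
```

View pics/c4.png

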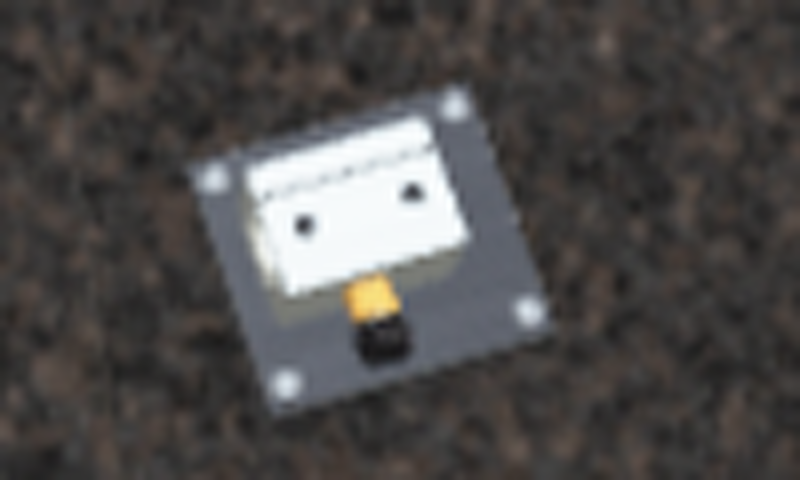

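View pics/c5.png

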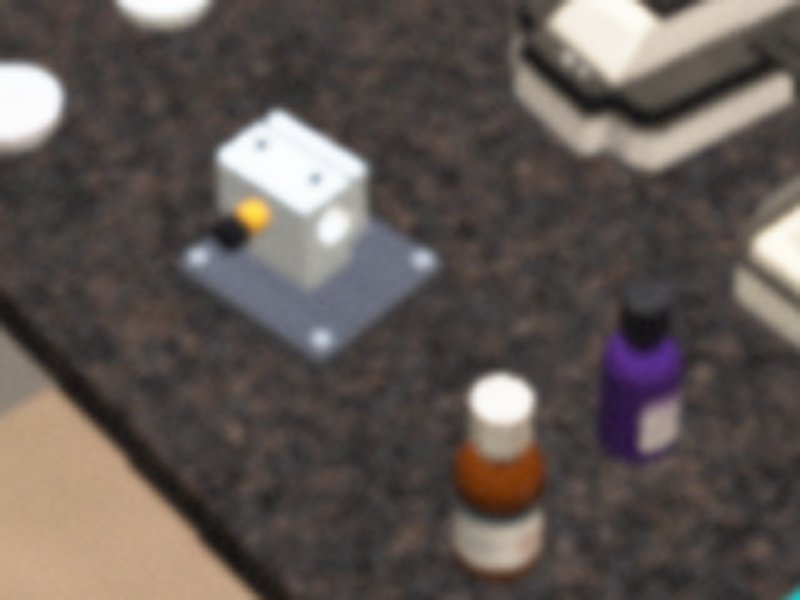

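View pics/top1.png

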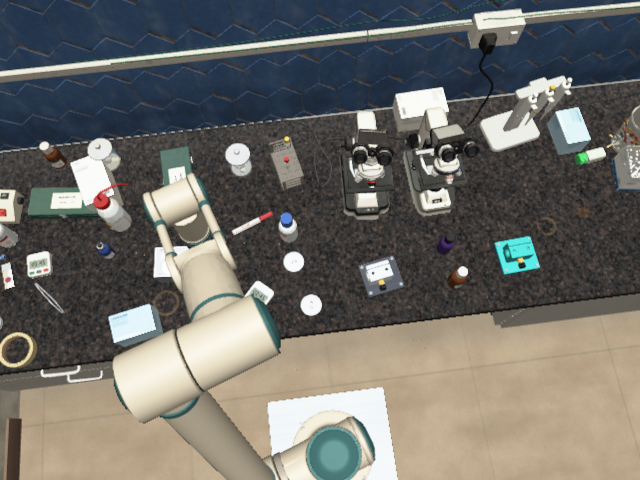

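```bash
cat > fit.py <<'E'
from h import *
from scipy.optimize import least_squares
tp=[((-43,50,12),(190,165)),((-43,-50,12),(275,412)),((67,-50,12),(550,330)),((67,50,12),(478,90)),((-32.5,23,78),(245,168)),((32.5,23,78),(425,117)),((32.5,-23,78),(470,240)),((-32.5,-23,78),(292,297))]
sp=[((-32.5,-23,78),(218,155)),((-32.5,23,78),(278,108)),((32.5,23,78),(368,163)),((32.5,-23,78),(308,213)),((-43,-50,12),(182,265)),((67,-50,12),(320,357)),((67,50,12),(440,262))]
T=np.array([p for p,_ in tp])/1e3; Tu=np.array([[335+(a+.5)/8-.5,245+(b+.5)/8-.5] for _,(a,b) in tp])
S=np.array([p for p,_ in sp])/1e3; Su=np.array([[260+(a+.5)/5-.5,250+(b+.5)/5-.5] for _,(a,b) in sp])
def w(p,X): c,s=np.cos(p[2]),np.sin(p[2]); return np.c_[p[0]+c*X[:,0]-s*X[:,1],p[1]+s*X[:,0]+c*X[:,1],X[:,2]]
ft=lambda p:(proj("top",w(p,T))-Tu).ravel(); fs=lambda p:(proj("scene",w(p,S))-Su).ravel()
p0=[.43,-.18,-1.8]
for n,f in [("top",ft),("scene",fs),("both",lambda p:np.r_[ft(p),fs(p)])]:
    r=least_squares(f,p0);p=r.x; print(n,p.round(4),"rms",np.sqrt(np.mean(r.fun**2)).round(2),"mouth",(p[:2]-.0325*np.array([np.cos(p[2]),np.sin(p[2])])).round(4))
print(ft(p).reshape(-1,2).round(1).tolist(),fs(p).reshape(-1,2).round(1).tolist())
E
python3 fit.py
```

```text
top [ 0.4555 -0.191  -1.4157] rms 0.67 mouth [ 0.4505 -0.1589]
scene [ 0.4559 -0.1923 -1.3973] rms 0.74 mouth [ 0.4502 -0.1603]
both [ 0.4558 -0.1915 -1.4074] rms 0.73 mouth [ 0.4505 -0.1595]
[[-0.4, -0.5], [-0.3, 0.8], [1.8, 0.3], [-0.6, -1.5], [0.6, 0.2], [0.3, 0.1], [0.0, -0.0], [-0.1, -0.6]] [[-0.1, -0.4], [-0.1, 0.6], [-0.5, 0.6], [-0.5, -0.6], [-1.7, -1.3], [-0.0, 0.4], [1.3, -0.4]]
```

Call:
{"method": "jog_arm", "body": {
  "targets": [
    [0.085,[0.009,0.001,-0.03],0],
    [0.085,[0,0,-0.03],0],
    [0.085,[0,0,-0.02],0],
    [0.085,[0,0,-0.01],0],
    [0.085,[0,0,0],0]
  ]
}}

```text
clock: 4.75
position: [0.5499, 0.2629, 0.0599]
ee_rot: [-0.488, 0.488, -0.511, 0.511]
contact_force: [-0.0, -0.6, 0.0]
width: 0.0849
```

Call:
{"method": "jog_arm", "body": {
  "targets": [
    [0.085,[0,0.001,-0.013],0],
    [0.085,[0,0,0],0],
    [0.0,[0,0,0],0],
    [0.0,[0,0,0],0],
    [0.0,[0,0,0],0],
    [0.0,[0,0,0],0],
    [0.0,[0,0,0],0],
    [0.0,[0,0,0],0]
  ],
  "force": 80
}}

```text
clock: 5.75
position: [0.5503, 0.2642, 0.0471]
ee_rot: [-0.489, 0.488, -0.511, 0.512]
contact_force: [0.2, 0.0, 3.4]
width: 0.0189
```

Call:
{"method": "jog_arm", "body": {
  "targets": [
    [0.045,[0,0,0],0],
    [0.045,[0,0,0],0],
    [0.045,[0,0,-0.006],0],
    [0.045,[0,0,0],0],
    [0.0,[0,0,0],0],
    [0.0,[0,0,0],0],
    [0.0,[0,0,0],0],
    [0.0,[0,0,0],0]
  ],
  "force": 80
}}

```text
clock: 6.75
position: [0.5501, 0.2642, 0.041]
ee_rot: [-0.489, 0.488, -0.511, 0.511]
contact_force: [0.3, 0.0, 1.0]
width: 0.0193
```

Call:
{"method": "jog_arm", "body": {
  "targets": [
    [0.0,[0,0,0.001],0],
    [0.0,[-0.0008,-0.01,0],0],
    [0.0,[-0.0008,-0.01,0],0],
    [0.0,[-0.0012,-0.015,0],0],
    [0.0,[-0.0012,-0.015,0],0],
    [0,[0,0,0],0]
  ]
}}

```text
clock: 7.5
position: [0.5455, 0.2124, 0.0417]
ee_rot: [-0.488, 0.488, -0.512, 0.512]
contact_force: [0.3, -0.8, -1.5]
width: 0.0192
```

```bash
python3 - <<'E'
from h import *
for c in("scene","top"):
    p,d=get_image(c); cv2.imwrite(f"pics/{c}2.png",p[:,:,::-1])
    b=(130,200) if c=="top" else (190,150)
    q=cv2.resize(p[b[1]:b[1]+120,b[0]:b[0]+160],None,fx=5,fy=5,interpolation=cv2.INTER_CUBIC);cv2.imwrite(f"pics/{c}2c.png",q[:,:,::-1])
E
```

```text
(no output)
```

View pics/scene2c.png

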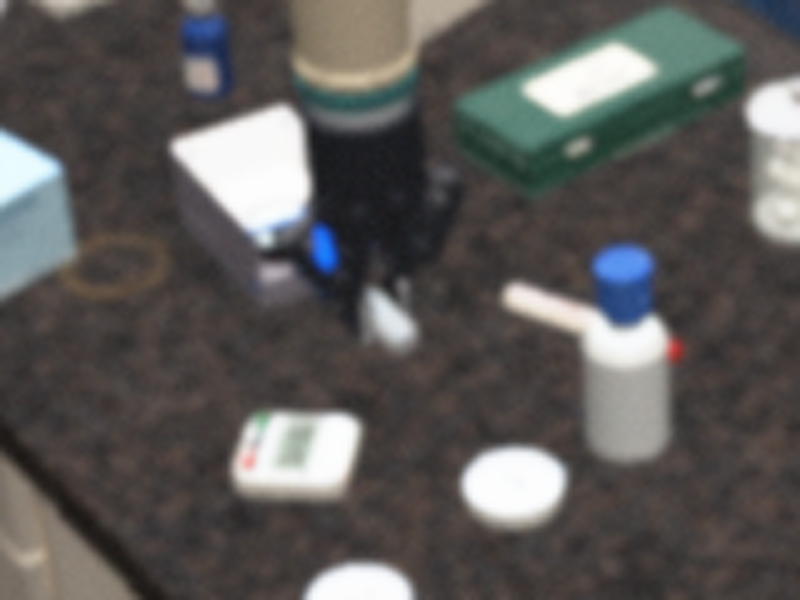

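View pics/top2c.png

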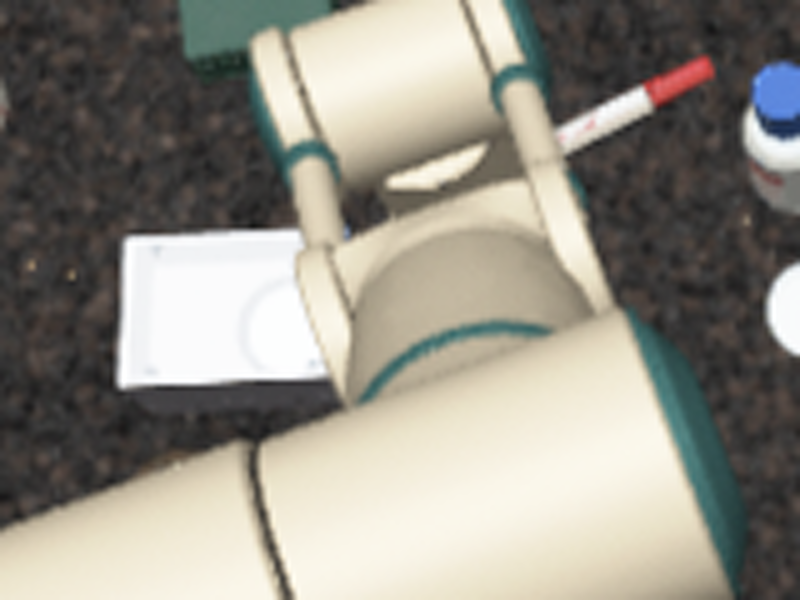

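Call:
{"method": "jog_arm", "body": {
  "targets": [
    [0.0,[-0.0012,-0.015,0],0],
    [0.0,[-0.0012,-0.015,0],0],
    [0.0,[-0.0012,-0.015,0],0],
    [0.0,[-0.0012,-0.015,0],0],
    [0.0,[-0.0012,-0.015,0],0],
    [0.0,[-0.0008,-0.01,0],0],
    [0.0,[0,0,0],0],
    [0.0,[0,0,0],0]
  ]
}}

```text
clock: 8.6
position: [0.5392, 0.1293, 0.0418]
ee_rot: [0.488, -0.488, 0.511, -0.511]
contact_force: [0.9, 0.0, -1.5]
width: 0.0196
```

```bash
python3 - <<'E'
from h import *
for c in("scene","top"):
    p,d=get_image(c); cv2.imwrite(f"pics/{c}3.png",p[:,:,::-1])
    b=(130,200) if c=="top" else (190,150)
    q=cv2.resize(p[b[1]:b[1]+120,b[0]:b[0]+160],None,fx=5,fy=5,interpolation=cv2.INTER_CUBIC);cv2.imwrite(f"pics/{c}3c.png",q[:,:,::-1])
E
```

```text
(no output)
```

View pics/scene3c.png

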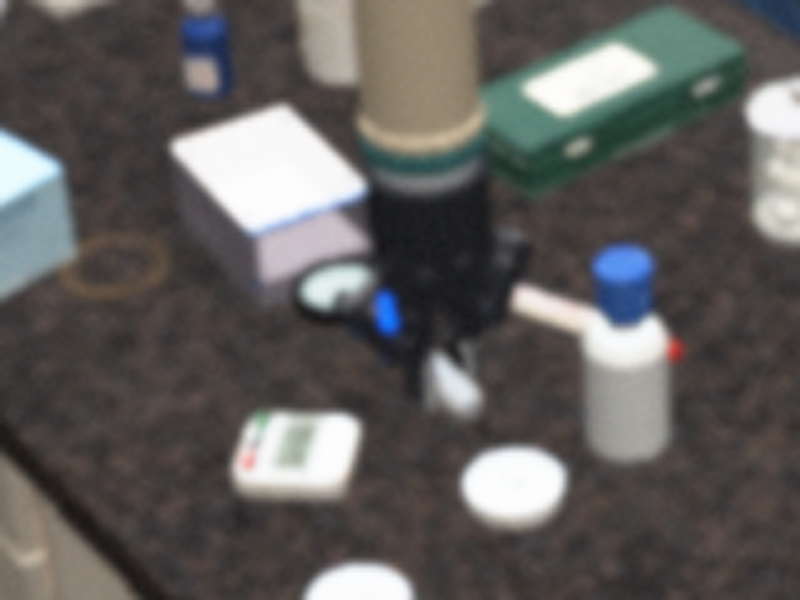

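View pics/top3c.png

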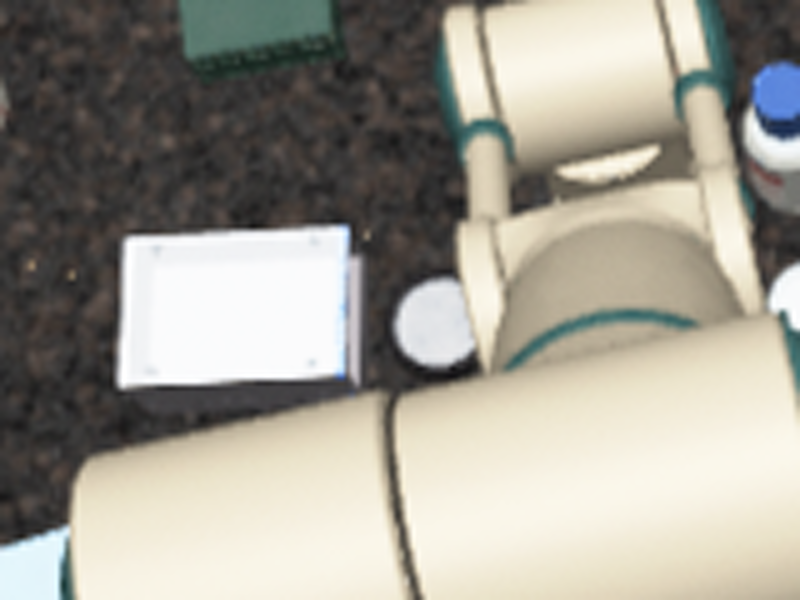

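Call:
{"method": "jog_arm", "body": {
  "targets": [
    [0.0,[0,0,-0.008],0],
    [0.0,[0,0,-0.006],0],
    [0.0,[0,0,-0.004],0],
    [0.0,[0,0,-0.003],0],
    [0.0,[0,0,0],0]
  ]
}}

```text
clock: 9.32
position: [0.539, 0.1291, 0.0205]
ee_rot: [0.488, -0.489, 0.511, -0.511]
contact_force: [0.4, 0.8, -2.0]
width: 0.0188
```

Call:
{"method": "jog_arm", "body": {
  "targets": [
    [0.0,[0,0,-0.002],0],
    [0.0,[0,0,0],0]
  ]
}}

```text
clock: 9.57
position: [0.5392, 0.1292, 0.0188]
ee_rot: [-0.488, 0.488, -0.511, 0.511]
contact_force: [-0.7, 0.7, -1.3]
width: 0.0192
```

Call:
{"method": "jog_arm", "body": {
  "targets": [
    [0.0,[0,0,-0.0015],0],
    [0.0,[0,0,0],0]
  ]
}}

```text
clock: 9.82
position: [0.5393, 0.1291, 0.0175]
ee_rot: [-0.489, 0.488, -0.511, 0.512]
contact_force: [0.8, -0.4, -0.5]
width: 0.0192
```

Call:
{"method": "jog_arm", "body": {
  "targets": [
    [0.045,[0,0,0],0],
    [0.045,[0,0,0],0],
    [0.045,[0,0,0],0],
    [0.045,[0,0,0.03],0],
    [0.045,[0,0,0.05],0],
    [0.045,[0,0,0.06],0],
    [0.045,[-0.02,-0.05,0.02],0],
    [0.045,[-0.03,-0.05,0],0],
    [0.045,[-0.03,-0.05,0],0],
    [0.045,[0,-0.03,0],0]
  ]
}}

```text
clock: 11.08
position: [0.4564, -0.0521, 0.1774]
ee_rot: [0.488, -0.488, 0.512, -0.511]
contact_force: [1.0, -0.1, 0.1]
width: 0.045
```

```bash
python3 - <<'E'
from h import *
print(manip.get_state()['position'])
p,d=get_image("top"); cv2.imwrite("pics/top4.png",p[:,:,::-1]); np.save("top_d4.npy",d)
for n in ["lens_arm_block","lens_arm_shank","lens_arm_lens","petri_1"]:
    print(n,[(np.round(x['position'],1).tolist(),round(float(x['score']),2)) for x in spot_point(n,"top")[:3]])
q=cv2.resize(p[235:305,200:300],None,fx=8,fy=8,interpolation=cv2.INTER_CUBIC);cv2.imwrite("pics/top4c.png",q[:,:,::-1])
E
```

```text
[ 0.45642121 -0.05214569  0.17743306]
lens_arm_block [([240.1, 267.2], 0.85)]
lens_arm_shank [([260.9, 263.6], 0.86)]
lens_arm_lens [([219.8, 267.2], 0.62)]
petri_1 [([296.1, 262.9], 0.54), ([254.1, 222.6], 0.48)]
```

View pics/top4c.png

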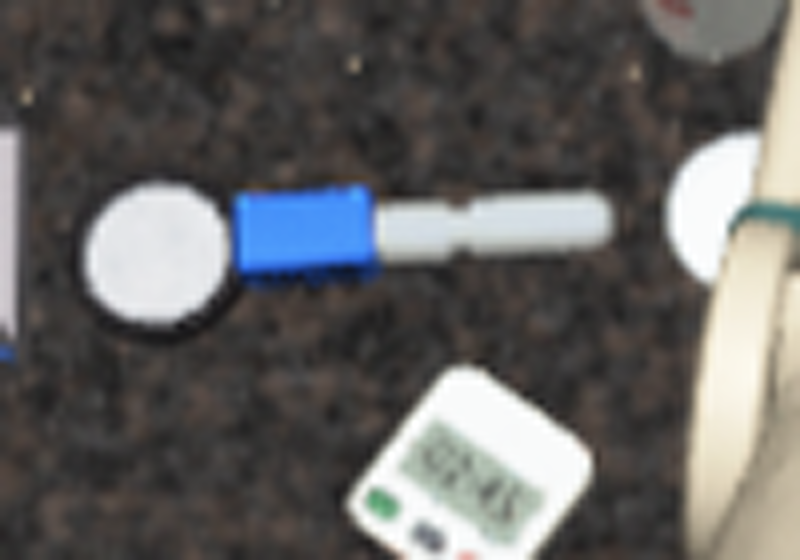

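```bash
python3 - <<'E'
from h import *
def c(a,b,z): return atz("top",200+(a+.5)/8-.5,235+(b+.5)/8-.5,z)
Q=np.array([c(*p,.028) for p in [(235,195),(368,187),(374,264),(238,271)]]); print(Q.round(4),Q.mean(0).round(4))
f=(Q[1]+Q[2]-Q[0]-Q[3]); print("yaw",np.arctan2(f[1],f[0]))
A=c(435,233,.011);B=c(590,222,.011);print("shank yaw",np.arctan2(*(B-A)[[1,0]])); print("tip",c(612,222,.011),"stopface",c(376,232,.011))
print("timer",c(460,368,.019),c(590,460,.019),c(350,505,.019))
print("spot",atz("top",240.1,267.2,.014))
E
```

```text
[[0.5579 0.2275 0.028 ]
 [0.5548 0.1796 0.028 ]
 [0.5256 0.1798 0.028 ]
 [0.5292 0.2285 0.028 ]] [0.5419 0.2039 0.028 ]
yaw -1.6397619472610256
shank yaw -1.6239437378888684
tip [0.53577967 0.09432103 0.011     ] stopface [0.54290116 0.17990849 0.011     ]
timer [0.48576627 0.1534464  0.019     ] [0.4461502  0.11055351 0.019     ] [0.44062863 0.19667106 0.019     ]
spot [0.53334227 0.19910818 0.014     ]
```

Call:
{"method": "jog_arm", "body": {
  "targets": [
    [0.045,[0.01,0.05,0],0],
    [0.045,[0.015,0.055,0],0],
    [0.045,[0.02,0.055,0],0],
    [0.045,[0.02,0.055,0],0],
    [0.045,[0.02,0.041,-0.02],0],
    [0.045,[0,0,-0.05],-0.012],
    [0.045,[0,0,-0.03],0],
    [0.045,[0,0,0],0]
  ]
}}

```text
clock: 12.32
position: [0.5415, 0.2063, 0.0746]
ee_rot: [0.484, -0.488, 0.515, -0.512]
contact_force: [-0.0, -0.3, 0.3]
width: 0.0452
```

Call:
{"method": "jog_arm", "body": {
  "targets": [
    [0.045,[0,-0.002,-0.03],0],
    [0.045,[0,0,-0.015],0],
    [0.045,[0,0,-0.007],0],
    [0.045,[0,0,0],0],
    [0.0,[0,0,0],0],
    [0.0,[0,0,0],0],
    [0.0,[0,0,0],0],
    [0.0,[0,0,0],0],
    [0.0,[0,0,0],0]
  ],
  "force": 80
}}

```text
clock: 13.45
position: [0.5448, 0.2034, 0.0265]
ee_rot: [-0.486, 0.485, -0.514, 0.515]
contact_force: [-1.3, -1.0, 7.2]
width: 0.0266
```

Call:
{"method": "jog_arm", "body": {
  "targets": [
    [0.0,[0,0,0.004],0],
    [0.0,[0,0,0.006],0],
    [0.0,[0,0,0.02],0],
    [0.0,[0,0,0.03],0],
    [0.0,[0,0,0.03],0],
    [0.0,[0,0,0],0]
  ]
}}

```text
clock: 14.2
position: [0.5459, 0.2036, 0.1175]
ee_rot: [-0.487, 0.484, -0.513, 0.515]
contact_force: [-0.8, 1.2, -3.1]
width: 0.0257
```

```bash
python3 - <<'E'
from h import *
print(manip.get_state()['position'],manip.get_state()['moment'])
p,d=get_image("scene"); cv2.imwrite("pics/scene5.png",p[:,:,::-1])
q=cv2.resize(p[150:270,190:350],None,fx=5,fy=5,interpolation=cv2.INTER_CUBIC);cv2.imwrite("pics/scene5c.png",q[:,:,::-1])
E
```

```text
[0.54589273 0.20358394 0.11751554] [-0.04847677  0.01111805  0.038648  ]
```

View pics/scene5c.png

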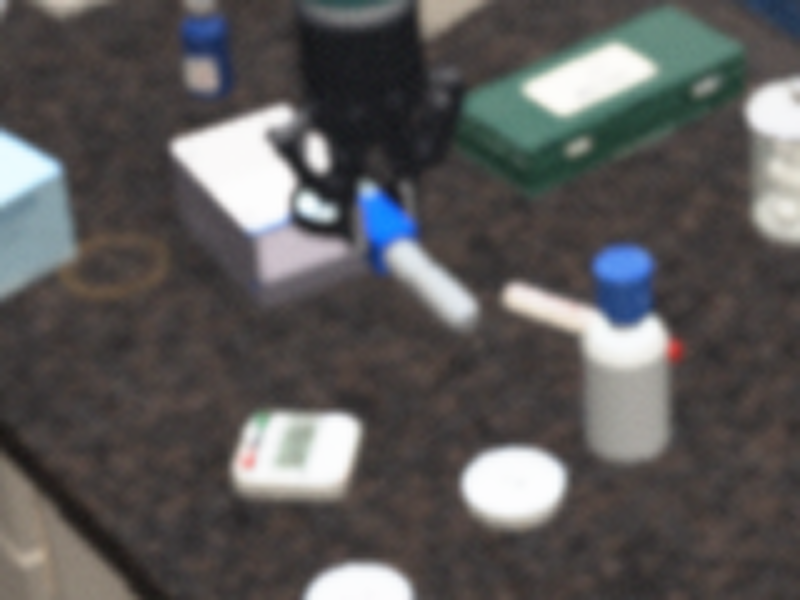

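Call:
{"method": "jog_arm", "body": {
  "targets": [
    [0.0,[-0.02,-0.02,0],0.03],
    [0.0,[-0.025,-0.035,0],0.04],
    [0.0,[-0.025,-0.04,0],0.04],
    [0.0,[-0.025,-0.04,0],0.04],
    [0.0,[-0.015,-0.04,0],0.04],
    [0.0,[-0.01,-0.025,0],0.03],
    [0.0,[0,-0.015,0],0],
    [0.0,[0,0,0],0]
  ]
}}

```text
clock: 15.25
position: [0.4244, -0.0123, 0.1147]
ee_rot: [0.538, -0.538, 0.459, -0.458]
contact_force: [0.3, 0.2, -2.0]
width: 0.0263
```

```bash
python3 - <<'E'
from h import *
from scipy.spatial.transform import Rotation as R
s=manip.get_state();q=s['ee_rot']; M=R.from_quat([q[1],q[2],q[3],q[0]]).as_matrix(); print(M.round(3), s['position'])
for c,b in (("scene",(240,190)),("top",(270,230))):
    p,d=get_image(c); cv2.imwrite(f"pics/{c}6.png",p[:,:,::-1]);np.save(f"{c}_d6.npy",d)
    q=cv2.resize(p[b[1]:b[1]+120,b[0]:b[0]+160],None,fx=5,fy=5,interpolation=cv2.INTER_CUBIC);cv2.imwrite(f"pics/{c}6c.png",q[:,:,::-1])
    for n in ["lens_arm_block","lens_arm_shank","lens_arm_lens","holder_mouth"]:
        print(n,[(np.round(x['position'],1).tolist(),round(float(x['score']),2)) for x in spot_point(n,c)[:2]])
E
```

```text
[[ 0.159 -0.     0.987]
 [-0.987  0.     0.159]
 [-0.    -1.    -0.   ]] [ 0.42439435 -0.01231504  0.11467003]
lens_arm_block [([270.1, 245.1], 0.69)]
lens_arm_shank [([246.3, 200.5], 0.16)]
lens_arm_lens [([259.2, 240.1], 0.63)]
holder_mouth [([420.6, 372.0], 0.6), ([307.4, 283.3], 0.57)]
lens_arm_block [([376.3, 278.0], 0.39)]
lens_arm_shank [([339.5, 281.3], 0.76)]
lens_arm_lens [([297.6, 292.7], 0.65)]
holder_mouth [([365.5, 275.9], 0.77), ([506.5, 252.9], 0.76)]
```

View pics/scene6c.png

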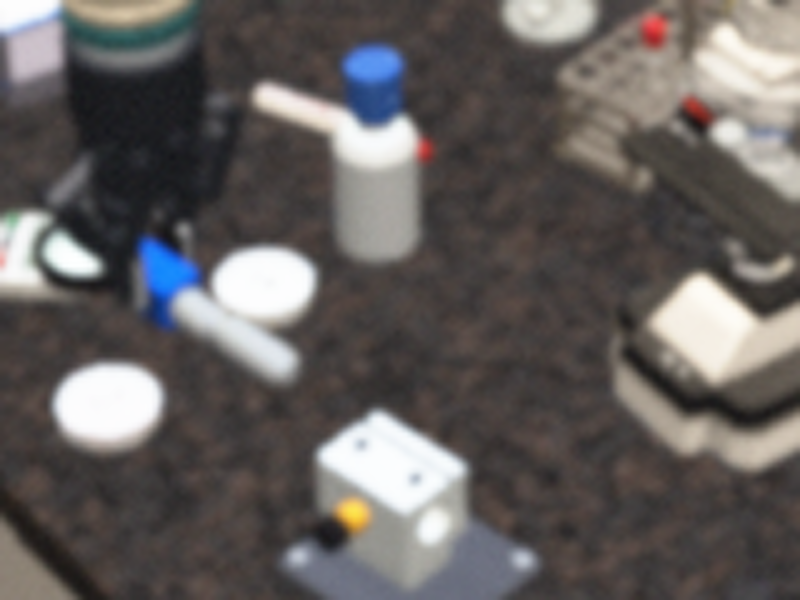

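View pics/top6c.png

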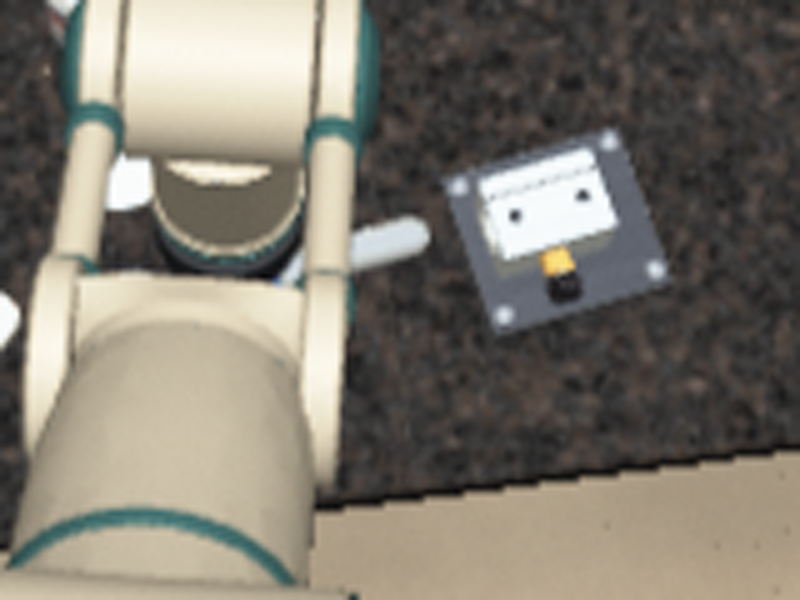

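```bash
cat > cyl.py <<'E'
from h import *
from scipy.optimize import least_squares
import sys
def run(k,pos,yaw,z0,lo=.035,hi=.10):
    d=np.array([np.cos(yaw),np.sin(yaw),0]); n=np.array([-d[1],d[0],0])
    pts=[]
    for c in("scene","top"):
        P=cloud(c,np.load(f"{c}_d{k}.npy")).reshape(-1,3); r=P-np.array([pos[0],pos[1],0])
        a=r@d;b=r@n
        m=(a>lo)&(a<hi)&(abs(b)<.02)&(abs(P[:,2]-z0)<.022); q=np.c_[a,b,P[:,2]][m]; print(c,m.sum(),q.mean(0).round(4)); pts.append(q)
    for nm,Q in (("scene",pts[0]),("top",pts[1]),("both",np.vstack(pts))):
        if len(Q)<20: continue
        f=lambda p:np.hypot(Q[:,1]-p[0]-p[1]*(Q[:,0]-.067),Q[:,2]-p[2]-p[3]*(Q[:,0]-.067))-.011
        r=least_squares(f,[0,0,z0,0],loss="soft_l1",f_scale=.002); print(nm,"lat@67",r.x[0].round(4),"yawerr",r.x[1].round(3),"z@67",r.x[2].round(4),"pitch",r.x[3].round(3),"rms",np.sqrt(np.mean(f(r.x)**2)).round(4))
if __name__=="__main__": run(6,(.4244,-.0123),-1.411,.100)
E
python3 cyl.py
```

```text
scene 150 [ 0.0674 -0.0073  0.1044]
top 112 [ 0.0792 -0.0024  0.1067]
scene lat@67 -0.0024 yawerr -0.005 z@67 0.0979 pitch 0.018 rms 0.0023
top lat@67 -0.0011 yawerr 0.058 z@67 0.0992 pitch -0.025 rms 0.0029
both lat@67 -0.0017 yawerr 0.017 z@67 0.0983 pitch 0.012 rms 0.0027
```

Call:
{"method": "jog_arm", "body": {
  "targets": [
    [0.0,[0.002,0.0,-0.015],0],
    [0.0,[0.002,0.0,-0.015],0],
    [0.0,[0,0,-0.01],0],
    [0.0,[0,0,-0.003],0],
    [0.0,[0,0,0],0],
    [0.0,[0,0,0],0]
  ]
}}

```text
clock: 16.5
position: [0.4285, -0.0119, 0.0727]
ee_rot: [0.539, -0.539, 0.458, -0.458]
contact_force: [0.4, 0.0, -2.9]
width: 0.0261
```

```bash
python3 - <<'E'
from h import *
from cyl import run
from scipy.spatial.transform import Rotation as R
s=manip.get_state();q=s['ee_rot']; M=R.from_quat([q[1],q[2],q[3],q[0]]).as_matrix(); print(M[:,2].round(4), s['position'])
for c,b in (("scene",(260,210)),("top",(310,240))):
    p,d=get_image(c); cv2.imwrite(f"pics/{c}7.png",p[:,:,::-1]);np.save(f"{c}_d7.npy",d)
    q=cv2.resize(p[b[1]:b[1]+75,b[0]:b[0]+100],None,fx=8,fy=8,interpolation=cv2.INTER_CUBIC);cv2.imwrite(f"pics/{c}7c.png",q[:,:,::-1])
    P=cloud(c,d); print(c,"bench z",np.median(P[262:268,320:328,2]) if c=="top" else np.median(P[330:340,360:370,2]))
run(7,s['position'],-1.41,.056)
E
```

```text
[0.9869 0.1613 0.0011] [ 0.42850634 -0.01191068  0.07268031]
scene bench z 0.0918321702597974
top bench z 0.4314358843387528
scene 147 [ 0.0681 -0.007   0.0624]
top 89 [ 0.0836 -0.0029  0.0647]
scene lat@67 -0.0021 yawerr -0.002 z@67 0.0554 pitch 0.016 rms 0.0023
top lat@67 -0.0009 yawerr -0.005 z@67 0.0581 pitch -0.04 rms 0.0023
both lat@67 -0.0017 yawerr 0.008 z@67 0.056 pitch 0.028 rms 0.0024
```

View pics/scene7c.png

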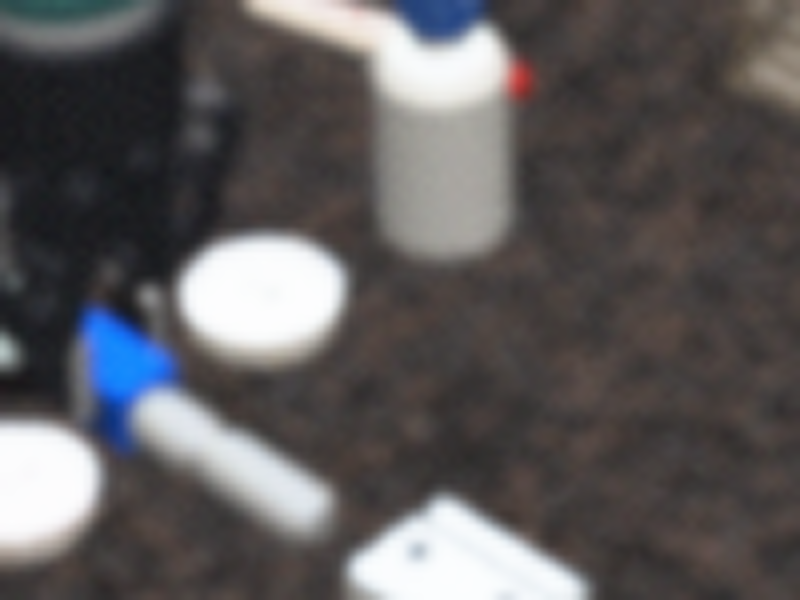

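View pics/top7c.png

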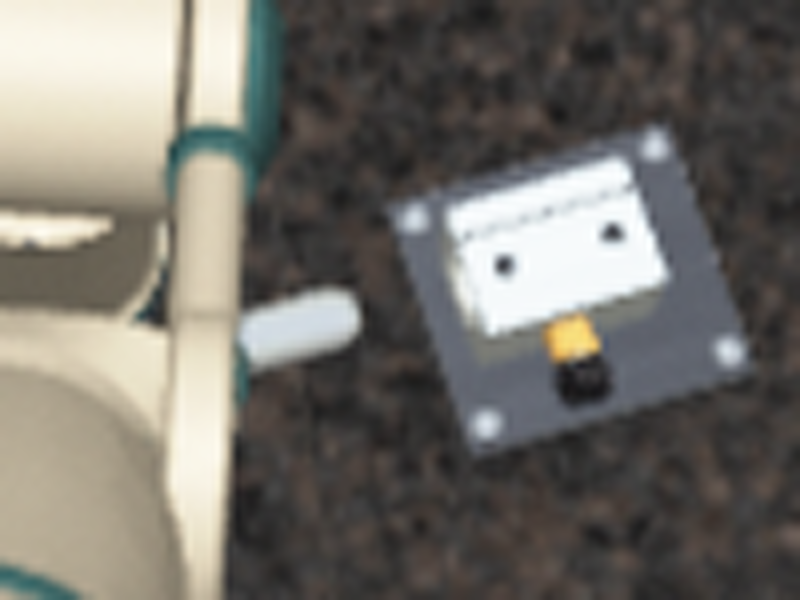

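```bash
python3 - <<'E'
from h import *
y=-1.407;d=np.array([np.cos(y),np.sin(y),0]);n=np.array([-d[1],d[0],0]);m=np.array([.4505,-.1595,.055])
for c,b in (("scene",(260,210)),("top",(310,240))):
    p=cv2.imread(f"pics/{c}7.png");K=8
    q=cv2.resize(p[b[1]:b[1]+75,b[0]:b[0]+100],None,fx=K,fy=K,interpolation=cv2.INTER_CUBIC)
    def pt(P): a=proj(c,P); return tuple(int(round(v)) for v in ((a-np.array(b)+.5)*K-.5))
    view=np.array(camera_model(c)["world_from_camera"])[:3,3]-m; side=np.cross(d,view);side/=np.linalg.norm(side)
    for o in (-.011,0,.011): cv2.line(q,pt(m-.14*d+side*o),pt(m+side*o),(0,0,255) if o else (0,255,0),1,cv2.LINE_AA)
    cv2.imwrite(f"pics/{c}7o.png",q)
E
```

```text
(no output)
```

View pics/scene7o.png

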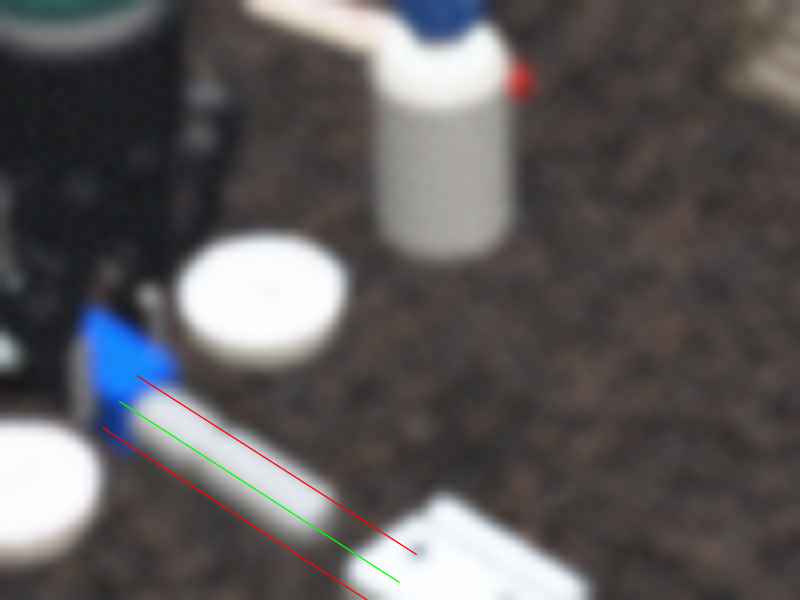

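View pics/top7o.png

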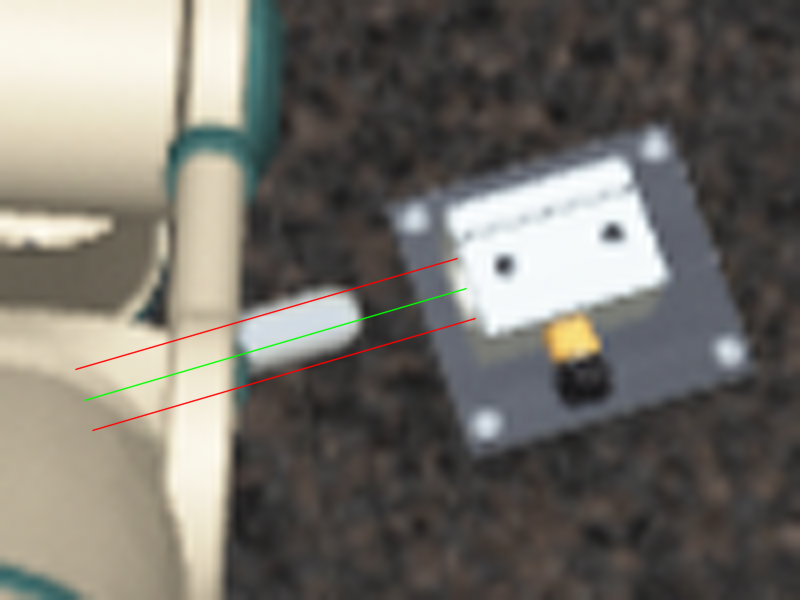

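Call:
{"method": "jog_arm", "body": {
  "targets": [
    [0.0,[0.001,-0.01,-0.001],0],
    [0.0,[0.0016,-0.01,0],0],
    [0.0,[0.0016,-0.01,0],0],
    [0.0,[0.0016,-0.01,0],0],
    [0.0,[0.0008,-0.005,0],0],
    [0.0,[0.0008,-0.005,0],0],
    [0.0,[0,0,0],0]
  ]
}}

```text
clock: 17.48
position: [0.4354, -0.0621, 0.0712]
ee_rot: [-0.539, 0.539, -0.458, 0.458]
contact_force: [-0.4, -0.1, -2.5]
width: 0.0263
```

```bash
python3 - <<'E'
from h import *
s=manip.get_state(); print(s['position'],s['contact_force'],s['moment'])
for c,b in (("scene",(260,230)),("top",(310,240))):
    p,d=get_image(c); cv2.imwrite(f"pics/{c}8.png",p[:,:,::-1]);np.save(f"{c}_d8.npy",d)
    q=cv2.resize(p[b[1]:b[1]+75,b[0]:b[0]+100],None,fx=8,fy=8,interpolation=cv2.INTER_CUBIC);cv2.imwrite(f"pics/{c}8c.png",q[:,:,::-1])
E
```

```text
[ 0.43539937 -0.06210645  0.07119219] [-0.39843915 -0.07701927 -2.505406  ] [-0.06387349  0.05865402 -0.10755623]
```

View pics/scene8c.png

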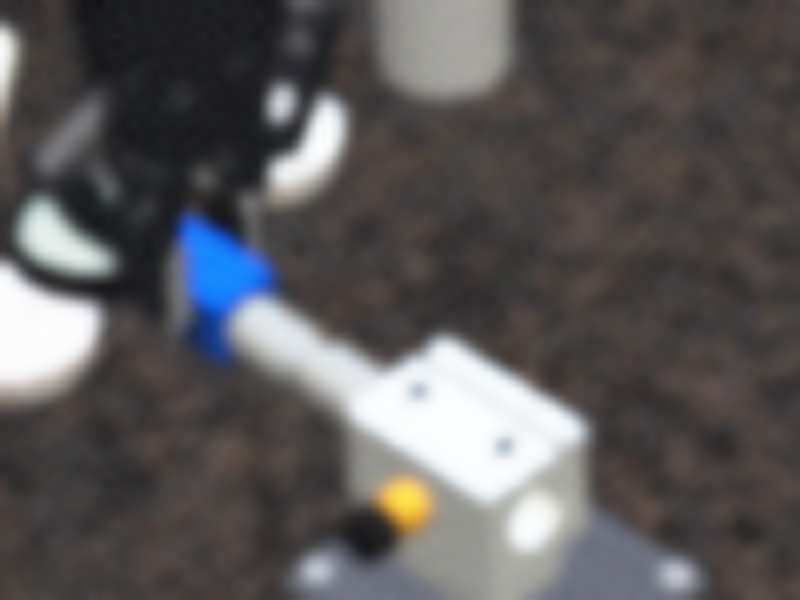

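View pics/top8c.png

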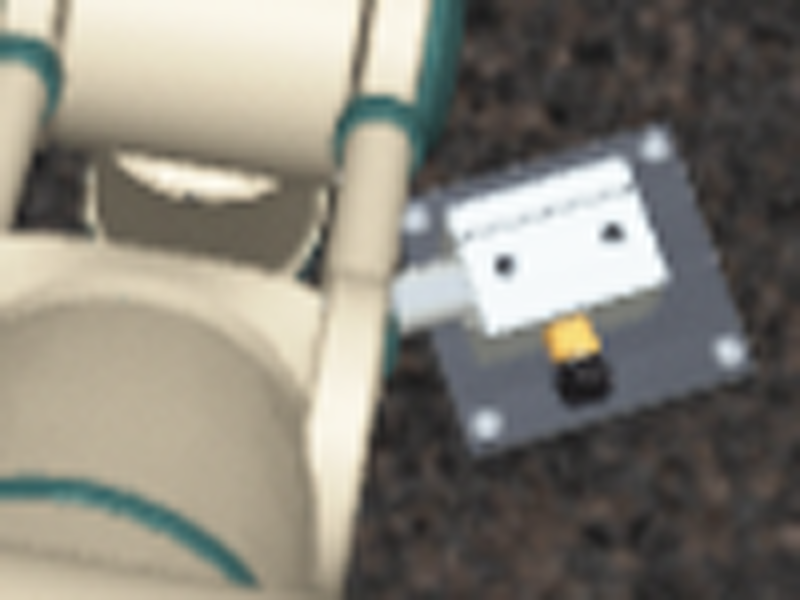

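Call:
{"method": "jog_arm", "body": {
  "targets": [
    [0.0,[0.0008,-0.005,0],0],
    [0.0,[0.0008,-0.005,0],0],
    [0.0,[0.0008,-0.005,0],0],
    [0.0,[0.0,0,0],0]
  ]
}}

```text
clock: 18.08
position: [0.438, -0.0774, 0.0712]
ee_rot: [-0.539, 0.539, -0.458, 0.458]
contact_force: [0.0, 0.0, -2.4]
width: 0.0262
```

Call:
{"method": "jog_arm", "body": {
  "targets": [
    [0.0,[0.0006,-0.004,0],0],
    [0.0,[0.0007,-0.004,0],0],
    [0.0,[0.0006,-0.004,0],0],
    [0.0,[0.0,0,0],0]
  ]
}}

```text
clock: 18.58
position: [0.4397, -0.0879, 0.071]
ee_rot: [0.539, -0.538, 0.459, -0.457]
contact_force: [0.2, 4.1, -4.1]
width: 0.0264
```

Call:
{"method": "jog_arm", "body": {
  "targets": [
    [0.0,[0.0006,-0.004,0],0],
    [0.0,[0.0007,-0.004,0],0],
    [0.0,[0.0006,-0.004,0],0],
    [0.0,[0.0,0,0],0]
  ]
}}

```text
clock: 19.08
position: [0.4418, -0.1009, 0.0711]
ee_rot: [-0.539, 0.539, -0.458, 0.458]
contact_force: [0.5, 0.7, -5.3]
width: 0.0265
```

Call:
{"method": "jog_arm", "body": {
  "targets": [
    [0.0,[0.0008,-0.005,-0.001],0],
    [0.0,[0.0008,-0.005,0],0],
    [0.0,[0.0008,-0.005,0],0],
    [0.0,[0.0008,-0.005,0],0],
    [0.0,[0.0,0,0],0]
  ]
}}

```text
clock: 19.7
position: [0.4453, -0.1213, 0.0704]
ee_rot: [-0.539, 0.539, -0.457, 0.458]
contact_force: [1.1, 0.9, -2.6]
width: 0.0262
```

Call:
{"method": "jog_arm", "body": {
  "targets": [
    [0.0,[0.0008,-0.005,0],0],
    [0.0,[0.0008,-0.005,0],0],
    [0.0,[0.0,0,0],0]
  ]
}}

```text
clock: 20.08
position: [0.4471, -0.1322, 0.0705]
ee_rot: [-0.539, 0.539, -0.457, 0.459]
contact_force: [-0.1, -2.8, -1.9]
width: 0.0261
```

```bash
python3 - <<'E'
from h import *
s=manip.get_state(); print(s['position'],s['contact_force'],s['moment'])
for c,b in (("scene",(260,230)),("top",(310,240))):
    p,d=get_image(c); cv2.imwrite(f"pics/{c}9.png",p[:,:,::-1]);np.save(f"{c}_d9.npy",d)
    q=cv2.resize(p[b[1]:b[1]+75,b[0]:b[0]+100],None,fx=8,fy=8,interpolation=cv2.INTER_CUBIC);cv2.imwrite(f"pics/{c}9c.png",q[:,:,::-1])
E
```

```text
[ 0.44707579 -0.13218382  0.07047795] [-0.05581894 -2.77307542 -1.90191552] [-0.35909372 -0.04113193  0.18026335]
```

View pics/scene9c.png

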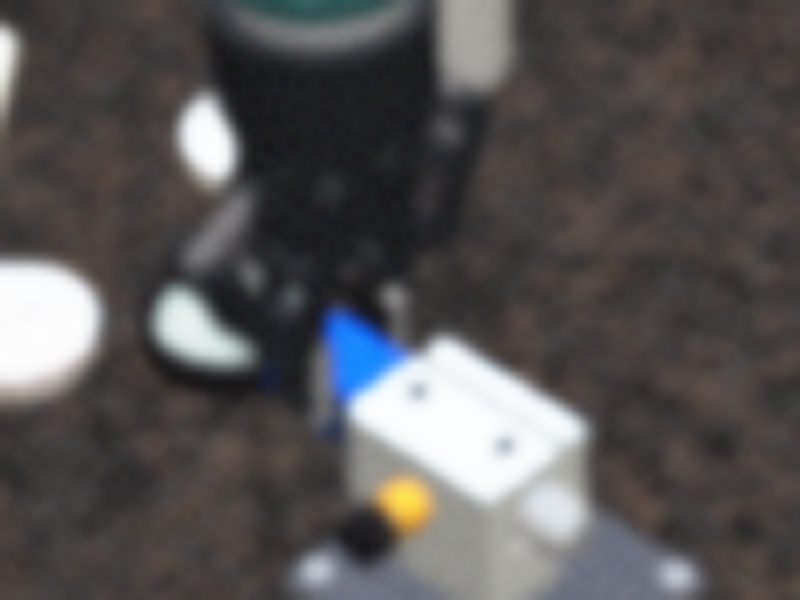

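Call:
{"method": "jog_arm", "body": {
  "targets": [
    [0.0,[0.0003,-0.002,0],0],
    [0.0,[0.0003,-0.002,0],0],
    [0.0,[0.0,0,0],0]
  ]
}}

```text
clock: 20.55
position: [0.4473, -0.1342, 0.0703]
ee_rot: [0.539, -0.538, 0.458, -0.458]
contact_force: [1.8, 4.4, -0.4]
width: 0.026
```

Call:
{"method": "jog_arm", "body": {
  "targets": [
    [0.0,[0.0003,-0.002,0],0],
    [0.0,[0.0003,-0.002,0],0],
    [0.0,[0.0,0,0],0]
  ]
}}

```text
clock: 20.92
position: [0.4473, -0.1345, 0.0704]
ee_rot: [0.54, -0.536, 0.461, -0.457]
contact_force: [3.9, 16.1, 4.9]
width: 0.0262
```

Call:
{"method": "jog_arm", "body": {
  "targets": [
    [0.0,[-0.0004,0.0025,0],0],
    [0.0,[0,0,0],0],
    [0.045,[0,0,0],0],
    [0.045,[0,0,0],0],
    [0.045,[0,0,0],0],
    [0.045,[0,0,0],0]
  ]
}}

```text
clock: 21.68
position: [0.4473, -0.1366, 0.0703]
ee_rot: [-0.539, 0.539, -0.458, 0.458]
contact_force: [0.1, -0.4, -0.3]
width: 0.0452
```

Released with no residual force. Lift straight up and look.

Call:
{"method": "jog_arm", "body": {
  "targets": [
    [0.045,[0,0,0.015],0],
    [0.045,[0,0,0.04],0],
    [0.045,[0,0,0.05],0],
    [0.045,[-0.02,0.04,0.05],0],
    [0.045,[-0.02,0.055,0.0],0],
    [0.045,[-0.02,0.055,0],0],
    [0.045,[0,0.055,0],0],
    [0.045,[0,0.03,0],0],
    [0.045,[0,0,0],0]
  ]
}}

```text
clock: 22.8
position: [0.3883, 0.0973, 0.2219]
ee_rot: [0.54, -0.54, 0.457, -0.457]
contact_force: [0.6, -0.0, -0.3]
width: 0.0451
```

```bash
python3 - <<'E'
from h import *
s=manip.get_state(); print(s['position'],s['contact_force'])
y=-1.407;d=np.array([np.cos(y),np.sin(y),0]);n=np.array([-d[1],d[0],0]);m=np.array([.4505,-.1595,.055])
for c,b in (("scene",(260,240)),("top",(320,240))):
    p,D=get_image(c); cv2.imwrite(f"pics/{c}A.png",p[:,:,::-1])
    q=cv2.resize(p[b[1]:b[1]+75,b[0]:b[0]+100],None,fx=8,fy=8,interpolation=cv2.INTER_CUBIC);cv2.imwrite(f"pics/{c}Ac.png",q[:,:,::-1])
    P=cloud(c,D); r=P-m; a=r@d;l=r@n
    k=(a>-.048)&(a<-.004)&(abs(l)<.013)&(abs(r[...,2]-.017)<.012); A=np.c_[a[k],l[k],r[...,2][k]]
    if len(A)>10:
        f=np.linalg.lstsq(np.c_[np.ones(len(A)),A[:,0]+.025,A[:,1]],A[:,2],rcond=None)[0]; print(c,"block top h rel mouth axis (want .017), pitch, roll",f.round(3),len(A))
    k=(a>-.105)&(a<-.056)&(abs(l)<.026)&(abs(r[...,2]+.0)<.02); A=np.c_[a[k],l[k],r[...,2][k]]
    if len(A)>10:
        f=np.linalg.lstsq(np.c_[np.ones(len(A)),A[:,0]+.08,A[:,1]],A[:,2],rcond=None)[0]; print(c,"lens top h (want .003), pitch, roll",f.round(3),len(A))
    for nm,X in (("block",[-.025,0,.003]),("lens",[-.0805,0,-.004]),("stopface top",[0,0,.017])):
        print(nm,proj(c,m+X[0]*d+X[1]*n+np.array([0,0,X[2]])).round(1))
    for nm in ("lens_arm_block","lens_arm_lens"): print(nm,[(np.round(x['position'],1).tolist(),round(float(x['score']),2)) for x in spot_point(nm,c)[:2]])
E
```

```text
[0.38834762 0.09730504 0.22191734] [ 0.61980715 -0.003217   -0.26348369]
scene block top h rel mouth axis (want .017), pitch, roll [ 0.014  0.054 -0.036] 86
scene lens top h (want .003), pitch, roll [-0.006  0.017  0.018] 196
block [302.9 277.3]
lens [289.  270.1]
stopface top [309.2 277.6]
lens_arm_block [([302.4, 277.5], 0.68), ([188.6, 200.1], 0.25)]
lens_arm_lens [([290.2, 271.1], 0.85)]
top block top h rel mouth axis (want .017), pitch, roll [ 0.014  0.057 -0.033] 139
top lens top h (want .003), pitch, roll [-0.006  0.041  0.031] 312
block [359.4 277.8]
lens [340.4 283.9]
stopface top [368.3 273.9]
lens_arm_block [([357.2, 278.3], 0.66)]
lens_arm_lens [([341.4, 284.5], 0.95)]
```

View pics/sceneAc.png

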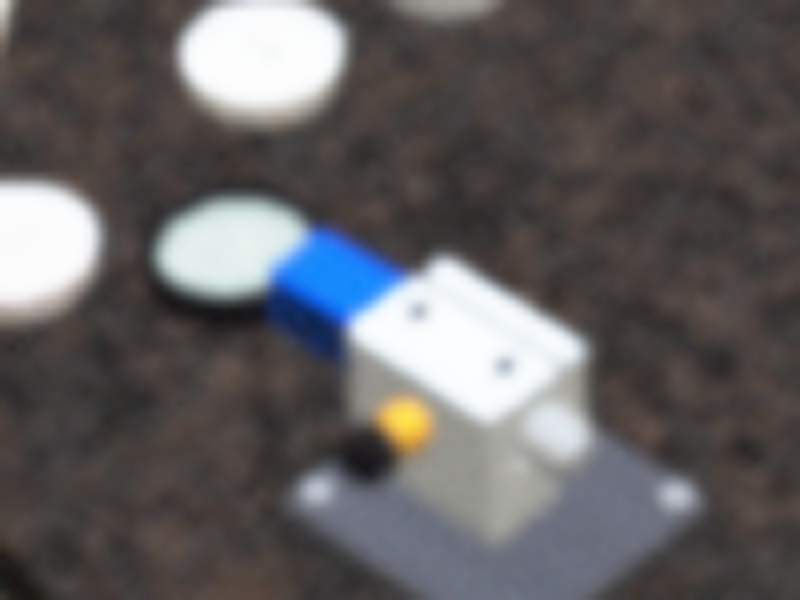

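View pics/topAc.png

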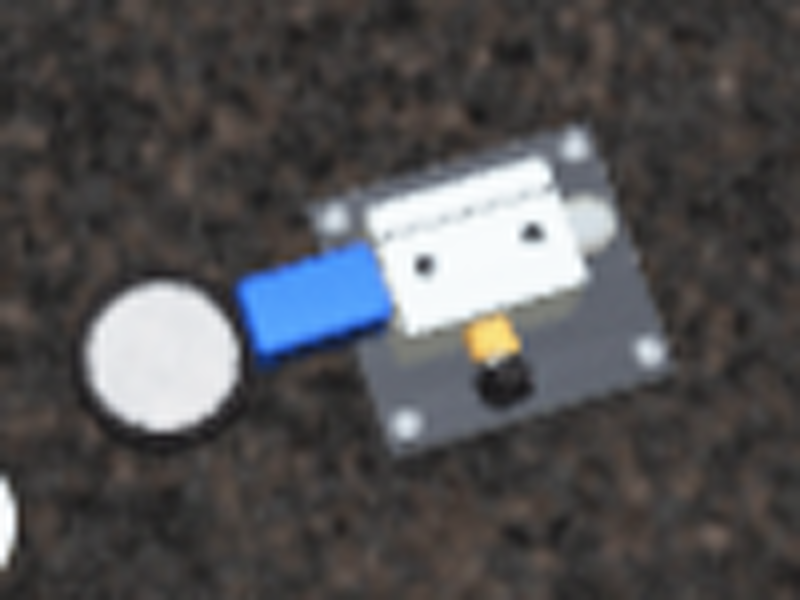

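View pics/topA.png

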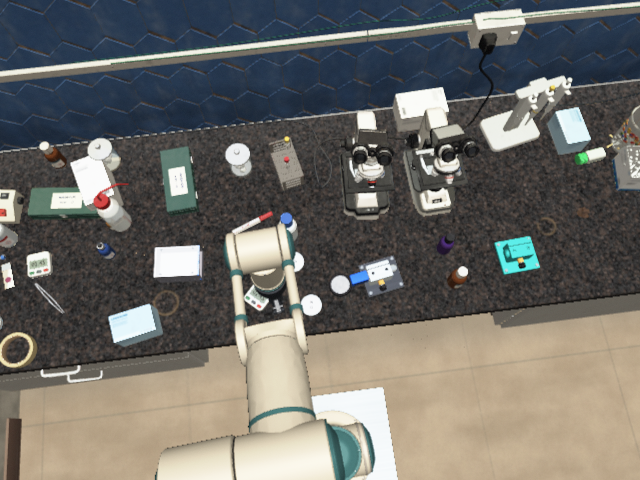

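```bash
python3 - <<'E'
from h import *
y=-1.407;d=np.array([np.cos(y),np.sin(y),0]);n=np.array([-d[1],d[0],0]);m=np.array([.4505,-.1595,.055])
p=cv2.imread("pics/topA.png").astype(float)
# blue profile along arm at block-top height and holder mouth face profile
for lat in(-.008,-.004,0,.004,.008):
    L=[]
    for a in np.arange(-.06,.012,.002):
        u,v=proj("top",m+a*d+lat*n+np.array([0,0,.0155])); 
        q=cv2.getRectSubPix(p.astype(np.float32),(1,1),(float(u),float(v)))[0,0]; L.append((round(a*1e3),int(q[0]-q[2])))
    print(lat,L)
E
```

```text
-0.008 [(-60, 6), (-58, 6), (-56, 6), (-54, 58), (-52, 122), (-50, 170), (-48, 166), (-46, 163), (-44, 164), (-42, 164), (-40, 163), (-38, 163), (-36, 165), (-34, 165), (-32, 165), (-30, 163), (-28, 164), (-26, 165), (-24, 165), (-22, 163), (-20, 164), (-18, 166), (-16, 167), (-14, 166), (-12, 165), (-10, 166), (-8, 168), (-6, 168), (-4, 145), (-2, 80), (0, 9), (2, 5), (4, 4), (6, 4), (8, 5), (10, 5)]
-0.004 [(-60, 7), (-58, 5), (-56, 13), (-54, 47), (-52, 130), (-50, 162), (-48, 165), (-46, 164), (-44, 165), (-42, 166), (-40, 165), (-38, 165), (-36, 166), (-34, 167), (-32, 166), (-30, 166), (-28, 166), (-26, 166), (-24, 167), (-22, 168), (-20, 167), (-18, 167), (-16, 167), (-14, 168), (-12, 169), (-10, 169), (-8, 168), (-6, 163), (-4, 136), (-2, 72), (0, 24), (2, 6), (4, 4), (6, 4), (8, 6), (10, 11)]
0 [(-60, 5), (-58, 5), (-56, 6), (-54, 62), (-52, 124), (-50, 175), (-48, 168), (-46, 166), (-44, 167), (-42, 167), (-40, 167), (-38, 168), (-36, 168), (-34, 169), (-32, 169), (-30, 169), (-28, 169), (-26, 169), (-24, 170), (-22, 171), (-20, 170), (-18, 169), (-16, 168), (-14, 169), (-1
[... 224 characters left out ...]
-42, 169), (-40, 170), (-38, 171), (-36, 171), (-34, 170), (-32, 170), (-30, 170), (-28, 171), (-26, 171), (-24, 171), (-22, 171), (-20, 171), (-18, 170), (-16, 170), (-14, 171), (-12, 172), (-10, 171), (-8, 171), (-6, 166), (-4, 129), (-2, 63), (0, 19), (2, 5), (4, 4), (6, 4), (8, 6), (10, 8)]
0.008 [(-60, 3), (-58, 1), (-56, 9), (-54, 55), (-52, 122), (-50, 172), (-48, 169), (-46, 171), (-44, 173), (-42, 171), (-40, 172), (-38, 172), (-36, 172), (-34, 172), (-32, 172), (-30, 172), (-28, 172), (-26, 171), (-24, 171), (-22, 172), (-20, 172), (-18, 173), (-16, 174), (-14, 173), (-12, 172), (-10, 172), (-8, 172), (-6, 167), (-4, 146), (-2, 58), (0, 11), (2, 4), (4, 4), (6, 4), (8, 4), (10, 4)]
```

```bash
python3 - <<'E'
from h import *
y=-1.407;d=np.array([np.cos(y),np.sin(y),0]);n=np.array([-d[1],d[0],0]);m=np.array([.4505,-.1595,.055])
p=cv2.imread("pics/topA.png").astype(np.float32)
for lat in(-.018,-.01,0,.008,.016,.02):
    print(lat,[(round(a*1e3),cv2.getRectSubPix(p,(1,1),tuple(map(float,proj("top",m+a*d+lat*n+np.array([0,0,.023])))))[0,0].astype(int).tolist()) for a in np.arange(-.010,.008,.002)])
E
```

```text
-0.018 [(-10, [104, 54, 33]), (-8, [111, 79, 65]), (-6, [131, 117, 110]), (-4, [158, 163, 160]), (-2, [196, 196, 189]), (0, [231, 229, 223]), (2, [251, 249, 246]), (4, [251, 250, 247]), (6, [251, 250, 246])]
-0.01 [(-10, [250, 160, 83]), (-8, [249, 155, 80]), (-6, [244, 151, 88]), (-4, [235, 161, 120]), (-2, [224, 209, 196]), (0, [239, 236, 231]), (2, [251, 249, 246]), (4, [251, 249, 246]), (6, [251, 249, 246])]
0 [(-10, [250, 157, 80]), (-8, [249, 156, 81]), (-6, [243, 158, 96]), (-4, [227, 164, 129]), (-2, [229, 211, 197]), (0, [240, 238, 233]), (2, [251, 249, 246]), (4, [251, 249, 246]), (6, [244, 242, 237])]
0.008 [(-10, [248, 149, 76]), (-8, [247, 147, 75]), (-6, [233, 144, 88]), (-4, [212, 151, 122]), (-2, [213, 200, 189]), (0, [229, 227, 222]), (2, [245, 243, 239]), (4, [249, 248, 245]), (6, [251, 250, 246])]
0.016 [(-10, [117, 107, 102]), (-8, [117, 109, 104]), (-6, [121, 118, 114]), (-4, [144, 144, 140]), (-2, [199, 198, 191]), (0, [235, 233, 228]), (2, [248, 245, 241]), (4, [245, 242, 238]), (6, [246, 244, 240])]
0.02 [(-10, [164, 156, 150]), (-8, [139, 130, 125]), (-6, [119, 110, 106]), (-4, [140, 135, 130]), (-2, [187, 184, 179]), (0, [230, 228, 222]), (2, [243, 241, 237]), (4, [248, 246, 242]), (6, [251, 249, 247])]
```

```bash
python3 -c "
from rig import *
print(sign_off())"
```

```text
the job is handed in; nothing more can be done
None
```

The lens arm is in the post holder and the job is handed in. I gripped its shank, drew it out of the hood, set it on the bench and regripped it by the blue block. I then slid it into the bore past the plunger, pushed it home, released and backed away.

**Seating:** while I pushed, the insertion force rose and then fell as the plunger rode on the shank. About 2 mm before the end it turned into a slight pull, as when the plunger drops into the groove. The arm then stopped hard, going in only 0.3 mm further as the force rose to 16 N. By the tool position, the block is at x ≈ -25 mm from the mouth.

**Final pictures:** in the top view the block's end lines up with the holder's mouth edge. The bystanders look unmoved by eye, and nothing touches the gripper.

**Checks that disagreed or could not be made:**
- **Height:** depth readings put the block top about 3 mm lower than nominal, which would put its centre near z = 0, 1 mm inside the limit.
- **Droop:** slope fits gave 0.02 to 0.06 rad along the arm, and their top end is right at the 0.06 rad limit. The bore clearance allows only about 0.03 rad, so I took the rest as depth noise.
- **Lens height:** the lens top read about 9 mm low, which I took as depth noise or a recessed glass.
- **Plunger:** I could not read its travel directly, so the groove engagement is judged from forces only.

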